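Move the beacon lamps on one place at the sealing bench

ROBOT

A 6-joint arm with a two-finger parallel gripper is mounted at the origin on the work surface. World frame = base frame: x ahead of the robot, y to its left, z up, the work surface at z = 0. Lengths are in mm, angles in degrees, forces in N, time in s.
With the tool pointing down it reaches from about 250 to 775 mm from the base axis. Payload 4 kg.
Tool frame: the origin (TCP) lies midway between the tips of the shut fingers; the grasp point (between the pads) lies 19 mm behind it; z points along the fingers, y is the line along which they close (so a half turn about z gives the same grasp; the last joint's range is limited). The gripper opens to 85 mm and grips with 20 to 120 N. Pads are 22 mm wide; open, the fingers measure 114 mm over their backs; the gripper's body (76 mm by 85 mm) begins 54 mm behind the grasp point. The pads swing forward as they close: fully open they stand 13 mm farther back than shut.
Start: joints at [58.149, 4.996, 78.535, -0, 96.463, -5.907], TCP at [240.628, 494.587, 231.341] pointing down, gripper open.
Joint ranges: [-177.83, 177.83], [-43.37, 116.18], [15.69, 146.23], [-61.86, 241.86], [9.47, 152.12], [-147.06, 147.06]. Speed limits (degrees/s): [159.86, 159.86, 180, 180, 180, 180].

INTERFACE

Orientations are given as [roll, pitch, yaw] about the fixed x, y, z axes, in that order (R = Rz(yaw) Ry(pitch) Rx(roll)).
In Python, from rig import monitor, viewer, order gives the robot as it stands.
- The arm moves only by the tool apply_moves, never from a script. Its argument "series" is a list of rows, each an object with "dp": the shift along the tool's x, y, z in m, a list of three; "angular": the turn, a rotation vector about the tool's x, y, z in rad, a list of three. In form: [{"dp": [tx, ty, tz], "angular": [wx, wy, wz]}, ...]. A call has exactly 10 rows; each row is the pose to reach, as a shift and turn from the pose commanded when the call began, along the tool's axes at that moment; what a row does not reach only later rows make up. A row lasts 1/10 s, in which the tool goes at most 50 mm and 8.59 degrees, less where a joint would pass 70% of its speed; a pose out of reach is approached as far as the arm can. A call with a gripper value outside its range is refused whole. "fingers" is the opening, from -1 (shut) to 1 (fully open), set as the call begins (left out, the last holds). The fingers move at their own pace and stop on an object; "newtons" is the grip in N (left out, the last holds). Time passes only in rows, so rows that repeat a pose let the fingers close, or fill a call up. It gives the time, the measured TCP pose, the force, the opening and the grip force at its end, in the units of the state.
- monitor.observe(): the state, without advancing time (a new reading comes with each control period).
- viewer.capture(name): name is "scene" or "top" or "wrist"; returns (picture, depth): 480x640x3 uint8, red, green, blue; 480x640 float32, mm along the optical axis (not along the pixel's ray), 0 where there is no reading.
- viewer.camera_params(name): a dict with "fx", "fy", "cx", "cy" (pixels), "pose" (4x4, takes a point from camera to world coordinates). Camera axes: x right, y down, z forward; pixel columns grow to the right and rows downward; lengths in mm; the calibration is good to about 2 mm. A picture is of the moment at which its call begins: read the wrist's pose just before it. camera_params takes no time and is no camera call; for the wrist camera it gives the pose at the moment of the call.
- order.finish_job(): hands the job in; it is judged then, once.
The state is a dict: "clock": time; "joint_pos": joint angles; "dq": joint speeds; "effort": joint torques, N m; "eef_pos": TCP position; "tcp_rot": TCP orientation; "wrist_force": force on the tool from outside, world axes, zero at the start; "ft_torque": the same for the moment, N m; "width": finger opening in mm; "grip_force": force on a finger pad.
Only numpy, scipy, OpenCV 4.12 (cv2) and the standard library are available. Lean on these libraries where they do the work, as an engineer would, in place of code of your own. Each camera call takes 0.05 s, during which the arm holds its last target. There are 200 camera calls.

TASK

Move the three lamps on one place each: the red one has finished setting and goes into the blue carrier's socket where the bare lamp body now stands, the bare body goes into the black dispensing nest, and the amber lamp goes from the dispensing nest into the red-footed setting stand; the rubber mat is free for parking one meanwhile. Then lower the steel setting weight gently, without dropping it, over the amber lamp so that it sits level and centred on the lens. Set every lamp down gently, fully home in its socket and upright; leave the green lamp and the sealant cartridge where they stand.

Things in the scene. Friction and masses are not known exactly. Their poses are not given: they have to be found in the camera images.
- amber_mid (a point): The amber beacon lamp (loose), at the start in the dispensing nest. Black round body, 46 mm across, 44 mm tall with a narrower grey spigot (28 mm across, 12 mm tall, chamfered) included as its lowest part; on it a domed amber lens, 40 mm across and 16 mm tall with a flat top 29 mm across: 60 mm tall in all. Point: on its axis, half-way up (30 mm over its underside, 18 mm over the shoulder that rests on a socket's rim). z up along its axis. Mass about 0.12 kg. 
- red_mid (a point): The red beacon lamp (loose), at the start in the setting stand. Black round body, 46 mm across, 44 mm tall with a narrower grey spigot (28 mm across, 12 mm tall, chamfered) included as its lowest part; on it a domed red lens, 40 mm across and 16 mm tall with a flat top 29 mm across: 60 mm tall in all. Point: on its axis, half-way up (30 mm over its underside, 18 mm over the shoulder that rests on a socket's rim). z up along its axis. Mass about 0.12 kg. 
- bare_mid (a point): The bare lamp body (loose), without lens: the same black body and grey spigot, 46 mm across, 44 mm tall, open at the top with a white board and yellow LED chips inside; at the start in one of the carrier's two sockets. Point: on its axis, half-way up (22 mm over its underside, 10 mm over the shoulder that rests on a socket's rim). Mass about 0.09 kg.
- weight_mid (a point): The setting weight (loose): a steel bell 64 mm across, open below (bore 56 mm across, 26 mm deep), roof 8 mm thick, with a round black knob on top, 26 mm across and 24 mm tall, on a 6 mm neck; 62 mm tall in all, about 0.36 kg; at the start it stands on the bench on its rim. Point: on its axis, half-way up (31 mm over the rim, 5 mm over the bell's inner roof, 19 mm below the knob's middle). When it sits on a lamp the inner roof rests on the lens's flat top.
- nest_rim (a point): The dispensing nest (fixed): a black turned holder on a square 84 mm aluminium plate, its neck 48 mm across with a brass ring. Point: centre of the mouth of its socket, at the rim, 45 mm over the bench. Socket bore 36 mm across and 15 mm deep: a lamp's spigot goes in with 4 mm to spare all round, and the shoulder rests on the rim.
- stand_rim (a point): The setting stand (fixed): a bright aluminium neck 48 mm across on a round red foot 88 mm across. Point: centre of the mouth of its socket, at the rim, 35 mm over the bench. Socket as in the dispensing nest.
- carrier: The two-place lamp carrier (fixed): a blue plate 80 x 170 mm with two sockets standing on it, each 48 mm across and like the socket of the dispensing nest, centred 46 mm either way from the middle along the carrier's y (long) axis, their rims 28 mm over the bench. Origin: under the middle of the plate, at bench height. One socket holds the bare lamp body, the other the green lamp.
- mat_top (a point): The black ribbed rubber mat (fixed), 90 x 90 mm, 4 mm thick, empty: a free spot on which one lamp can stand on its spigot. Point: centre of its top.
- green_mid (a point): The green beacon lamp (loose), finished, in the carrier's other socket: leave it alone. Same shape as the amber lamp; point half-way up.
- cartridge_mid (a point): A white sealant cartridge (loose) with a gold band, standing on the bench to the robot's right, 49 mm across, 226 mm tall: leave it alone. Point half-way up.
Mind the look-alikes: they are no part of the job. Leave any purple look-alike of the part that bears red_mid alone.

How it is judged (in metres and radians):
At the end, for the whole second after the job is handed in: Bare body in the dispensing nest, amber lamp in the setting stand, red lamp in the carrier beside the green one: each within 8 mm of the axis, 4 mm of seated height, 7 degrees of upright; weight on the amber lens within 10 mm, 4 mm and 7 degrees; all released and at rest (horizontal distance between bare_mid and nest_rim below 0.008 m and z of bare_mid in the frame of nest_rim between 0.006 and 0.014 m and horizontal distance between amber_mid and stand_rim below 0.008 m and z of amber_mid in the frame of stand_rim between 0.014 and 0.022 m and x of red_mid in the frame of carrier between -0.008 and 0.008 m and (y of red_mid in the frame of carrier between -0.054 and -0.038 m or y of red_mid in the frame of carrier between 0.038 and 0.054 m) and z of red_mid in the frame of carrier between 0.042 and 0.05 m and horizontal distance between weight_mid and amber_mid below 0.01 m and z of weight_mid in the frame of stand_rim between 0.049 and 0.057 m and angle between each of amber_mid, red_mid, bare_mid, weight_mid's own z axis and vertical below 0.12 rad and linear speed of each of amber, red, bare, weight below 0.02 m/s and angular speed of each of amber, red, bare, weight below 0.2 rad/s); the robot touches nothing.
It fails at once if the green lamp is moved by more than 15 mm (distance of green_mid from where it was at the start of the episode above 0.015 m).
It fails at once if the sealant cartridge is moved by more than 20 mm (distance of cartridge_mid from where it was at the start of the episode above 0.02 m).
It fails at once if the setting weight is pressed onto the amber lamp with more than 60 N (contact force between weight and amber above 60 N).
It fails at once if a lamp or the weight is dropped (faster than 0.5 m/s, a fall of some 13 mm, while the fingers do not hold it) ((linear speed of amber above 0.5 m/s and contact force between the fingers and amber below 0.1 N) or (linear speed of red above 0.5 m/s and contact force between the fingers and red below 0.1 N) or (linear speed of bare above 0.5 m/s and contact force between the fingers and bare below 0.1 N) or (linear speed of weight above 0.5 m/s and contact force between the fingers and weight below 0.1 N)).
It also fails if it takes over 120 s, if anything falls off the work surface, if the arm or the gripper's body presses on something with over 40 N, if the wrist force passes 120 N, or if a joint passes its speed limit or range.

## Working session

There is one attempt and no reset: what is moved stays moved. The work goes in short steps, Python scripts to look and compute and a tool call to move; the robot and the scene stay as the last step left them, time stands still between calls to the robot, and variables do not carry over. Pictures are saved under pics/ and viewed, at most 14 in all, crops included, and the job is handed in when it is done.

Besides the shell and the picture viewer there is one more tool, called as name(argument=value, ...), one argument or row to a line, values as JSON. apply_moves: Moves the arm, as the interface text tells. Its arguments: {"type":"object","properties":{"series":{"type":"array"},"fingers":{"type":"number"},"newtons":{"type":"number"}},"required":["series"]}

```bash
mkdir -p pics; ls; cat > h.py <<'E'
import numpy as np, cv2
from rig import monitor, viewer, order
def snap(n, tag):
    P=viewer.camera_params(n); im,d=viewer.capture(n)
    cv2.imwrite(f'pics/{tag}.png',im[:,:,::-1]); np.savez(f'pics/{tag}.npz',im=im,d=d,**{k:P[k] for k in('fx','fy','cx','cy','pose')})
    return im,d,P
def load(tag):
    z=np.load(f'pics/{tag}.npz'); return z['im'],z['d'],z
def cloud(d,P):
    v,u=np.mgrid[:480,:640]; X=np.stack([(u-P['cx'])/P['fx']*d,(v-P['cy'])/P['fy']*d,d,np.ones_like(d)],-1)
    return (X@np.array(P['pose']).T)[...,:3]
def ray(u,v,z,P):
    T=np.array(P['pose']); r=T[:3,:3]@np.array([(u-P['cx'])/P['fx'],(v-P['cy'])/P['fy'],1]); return T[:3,3]+r*(z-T[2,3])/r[2]
E
python3 - <<'E'
from h import *
s=monitor.observe(); print({k:s[k] for k in('clock','eef_pos','tcp_rot','width','wrist_force')})
for n in('top','scene'):
    im,d,P=snap(n,n+'0'); print(n,P['fx'],np.round(P['pose'],3).tolist())
E
```

```text
pics
{'clock': 0.0, 'eef_pos': array([240.37474617, 494.14112107, 230.10617076]), 'tcp_rot': array([-1.79870649e+02, -1.29449770e-02,  1.54053583e+02]), 'width': 85.64456188849222, 'wrist_force': array([ 0.95535306, -0.05066259,  0.14447509])}
top 582.0173950122485 [[-0.011, -0.997, 0.08, 502.749], [-1.0, 0.009, -0.015, -66.427], [0.014, -0.08, -0.997, 1435.199], [0.0, 0.0, 0.0, 1.0]]
scene 499.35278975915736 [[0.1, 0.766, -0.636, 1286.334], [0.995, -0.087, 0.052, -122.232], [-0.016, -0.637, -0.77, 892.883], [0.0, 0.0, 0.0, 1.0]]
```

View pics/top0.png

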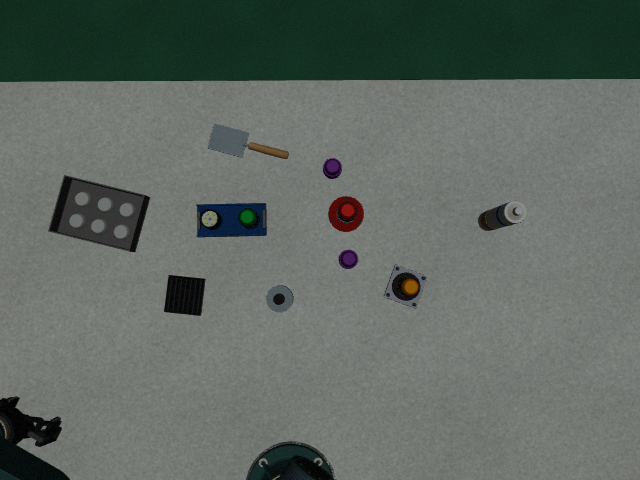

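View pics/scene0.png

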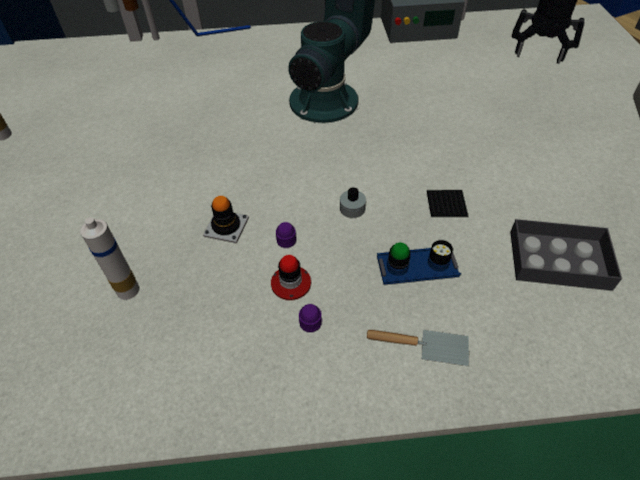

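Candidates in the top view are the red lamp at (347,211) on its red foot, and the purple look-alikes at (332,168) and (348,259), which I'm leaving alone. The amber lamp is at (410,287), the bare body at (209,219), green at (249,217), the weight at (280,298), the mat at (185,295) and the cartridge at (500,215).

```bash
cat > m.py <<'E'
from h import *
im,d,P=load('top0'); hsv=cv2.cvtColor(im,cv2.COLOR_RGB2HSV); C=cloud(d,P); H,S,V=cv2.split(hsv)
def rep(n,mask,z,roi):
    u0,u1,v0,v1=roi; m=np.zeros_like(H); m[v0:v1,u0:u1]=(mask[v0:v1,u0:u1]*255)
    c=max(cv2.findContours(m,0,1)[0],key=cv2.contourArea); r=cv2.minAreaRect(c)
    m2=cv2.drawContours(np.zeros_like(m),[c],-1,1,-1); v,u=np.nonzero(m2); zs=C[m2>0][:,2]
    p=ray(u.mean(),v.mean(),z,P); e=ray((u.min()+u.max())/2,(v.min()+v.max())/2,z,P)
    print(n,'px',u.mean().round(1),v.mean().round(1),'xy',p[:2].round(1),'bbox',e[:2].round(1),'rect',[np.round(q,1) for q in r],'z90',np.percentile(zs,90).round(1),'z50',np.median(zs).round(1))
red=((H<8)|(H>172))&(S>150)&(V>60)
rep('foot',red,6,(310,380,185,240))
rep('redlens',red&(C[...,2]>60),78,(310,380,185,240))
rep('amber',(H>8)&(H<25)&(S>150)&(V>80),88,(380,430,260,310))
rep('nestring/tall',(C[...,2]>25),85,(375,435,255,315))
rep('green',(H>45)&(H<75)&(S>150)&(V>40),71,(230,270,200,240))
rep('bare tall',(C[...,2]>36),55,(190,228,200,240))
rep('carrier',(H>100)&(H<125)&(S>150),5,(180,280,190,250))
rep('weight',(C[...,2]>15),38,(255,305,275,325))
rep('knob',(V<60)&(C[...,2]>30),62,(255,305,275,325))
rep('mat',(V<60),4,(150,220,265,325))
rep('plate',(np.abs(C[...,2]-5)<30)&(C[...,2]>2.5),5,(375,435,255,325))
for n,u,v in(('p1',332,168),('p2',348,259)): print(n,C[v,u].round(1))
big=cv2.resize(im[180:330,150:450],None,fx=2.6,fy=2.6,interpolation=cv2.INTER_CUBIC); cv2.imwrite('pics/crop.png',big[:,:,::-1])
E
python3 m.py
```

```text
foot px 345.6 213.6 xy [ 657.  -141.1] bbox [ 655.8 -142.1] rect [array([345.5, 213.5]), array([33.9, 33.9]), np.float64(45.0)] z90 81.5 z50 13.8
redlens px 347.3 209.8 xy [ 658.  -141.4] bbox [ 657.5 -142. ] rect [array([347.3, 209.8]), array([14.1, 13.4]), np.float64(45.0)] z90 85.2 z50 81.6
amber px 410.6 286.0 xy [ 478.5 -284.8] bbox [ 478.5 -285.7] rect [array([411., 286.]), array([14., 14.]), np.float64(90.0)] z90 95.6 z50 92.1
nestring/tall px 407.7 286.4 xy [ 477.6 -278.5] bbox [ 478.6 -278.1] rect [array([407.6, 285.9]), array([22. , 24.4]), np.float64(86.2)] z90 94.5 z50 86.3
green px 247.0 216.0 xy [646.1  94.3] bbox [646.2  94.3] rect [array([247., 216.]), array([14., 14.]), np.float64(0.0)] z90 78.5 z50 74.4
bare tall px 209.4 218.4 xy [643.  185.3] bbox [642.8 185.2] rect [array([209.5, 218.5]), array([19., 19.]), np.float64(90.0)] z90 58.4 z50 48.4
carrier px 234.7 219.8 xy [643.9 132.3] bbox [644.9 141.5] rect [array([231. , 219.6]), array([32.2, 68.6]), np.float64(88.8)] z90 69.8 z50 9.0
weight px 279.2 298.5 xy [451.5  21.6] bbox [451.4  22.1] rect [array([279. , 298.5]), array([25., 26.]), np.float64(90.0)] z90 60.4 z50 33.8
knob px 278.6 298.8 xy [451.6  21.4] bbox [451.1  21.7] rect [array([278.5, 299. ]), array([10., 11.]), np.float64(90.0)] z90 64.8 z50 60.5
mat px 184.3 295.0 xy [461.2 254.8] bbox [461.2 255.4] rect [array([184.2, 294.9]), array([37.1, 37.5]), np.float64(6.8)] z90 6.9 z50 2.8
plate px 405.1 285.8 xy [ 477.6 -284.8] bbox [ 478.4 -288.2] rect [array([405.9, 283.5]), array([38.6, 42.3]), np.float64(20.0)] z90 90.7 z50 15.7
p1 [ 761.9 -107.4   54.9]
p2 [ 543.2 -142.7   57.9]
```

View pics/crop.png

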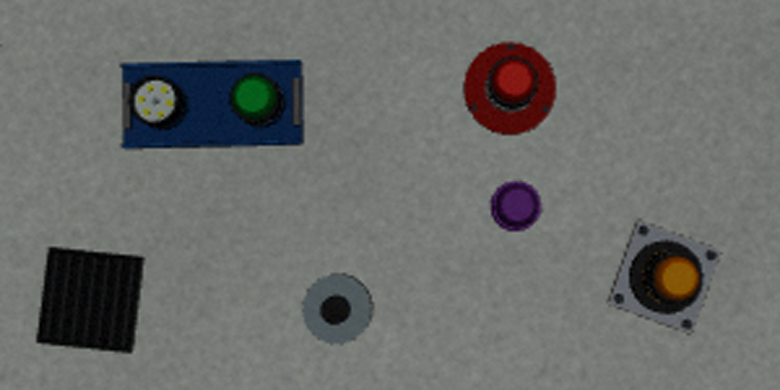

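The top view measurements agree with the given sizes: bare to green is 92 mm and lens heights match. The purple lamps stand on the bench and I'm avoiding them. I'll hold yaw at 90 throughout, so tool x is world y, tool y is world x and tool z points down.

apply_moves(
  series=[
    {"dp":[-0.04,-0.008,0.005],"angular":[0,0,0.1118]},
    {"dp":[-0.08,-0.016,0.01],"angular":[0,0,0.2236]},
    {"dp":[-0.12,-0.024,0.015],"angular":[0,0,0.3354]},
    {"dp":[-0.16,-0.032,0.02],"angular":[0,0,0.4472]},
    {"dp":[-0.2,-0.04,0.025],"angular":[0,0,0.559]},
    {"dp":[-0.24,-0.048,0.03],"angular":[0,0,0.6708]},
    {"dp":[-0.28,-0.056,0.035],"angular":[0,0,0.7826]},
    {"dp":[-0.32,-0.064,0.04],"angular":[0,0,0.8944]},
    {"dp":[-0.36,-0.072,0.045],"angular":[0,0,1.0062]},
    {"dp":[-0.4,-0.08,0.05],"angular":[0,0,1.118]},
  ],
  fingers=1,
)

```text
clock: 1.1
eef_pos: [566.2, 246.4, 180.4]
tcp_rot: [-179.9, 0.0, 89.7]
wrist_force: [0.4, 0.6, 0.1]
width: 85.3
grip_force: 0.0
```

apply_moves(
  series=[
    {"dp":[-0.015,0.02,0],"angular":[0,0,0]},
    {"dp":[-0.03,0.04,0],"angular":[0,0,0]},
    {"dp":[-0.045,0.06,0],"angular":[0,0,0]},
    {"dp":[-0.0615,0.078,0],"angular":[0,0,0]},
    {"dp":[-0.0615,0.078,0],"angular":[0,0,0]},
    {"dp":[-0.0615,0.078,0],"angular":[0,0,0]},
    {"dp":[-0.0615,0.078,0],"angular":[0,0,0]},
    {"dp":[-0.0615,0.078,0],"angular":[0,0,0]},
    {"dp":[-0.0615,0.078,0],"angular":[0,0,0]},
    {"dp":[-0.0615,0.078,0],"angular":[0,0,0]},
  ],
)

```text
clock: 2.1
eef_pos: [642.9, 186.7, 181.6]
tcp_rot: [180.0, -0.0, 90.0]
wrist_force: [0.2, -0.6, -0.0]
width: 85.4
grip_force: 0.0
```

```bash
python3 - <<'E'
from h import *
im,d,P=snap('wrist','w1'); s=monitor.observe(); print(s['eef_pos'].round(1),s['tcp_rot'].round(2),np.round(P['pose'],3).tolist(),P['fx'])
E
```

```text
[643.  186.6 181.6] [ 1.7998e+02 -1.0000e-02  9.0040e+01] [[1.0, 0.001, -0.0, 642.424], [0.001, -0.947, -0.321, 269.757], [-0.0, 0.321, -0.947, 324.672], [0.0, 0.0, 0.0, 1.0]] 377.4579353433268
```

View pics/w1.png

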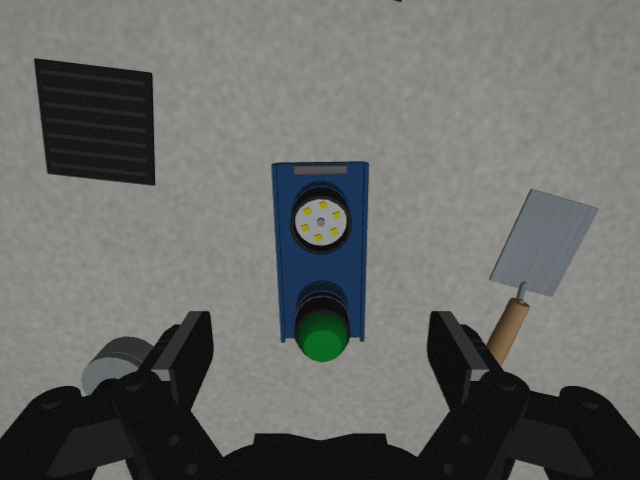

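The wrist view shows the bare body centred at (321,221) between the fingers, with green below at (321,335). I'll refine the points with this view.

```bash
cat > w.py <<'E'
from h import *
def disc(tag,mask,z,roi,diam):
    im,d,P=load(tag); H,S,V=cv2.split(cv2.cvtColor(im,cv2.COLOR_RGB2HSV)); C=cloud(d,P)
    u0,u1,v0,v1=roi; m=np.zeros_like(H); m[v0:v1,u0:u1]=(mask(H,S,V,C)*255)[v0:v1,u0:u1]
    m=cv2.morphologyEx(m,cv2.MORPH_OPEN,np.ones((3,3)))
    c=max(cv2.findContours(m,0,1)[0],key=cv2.contourArea)[:,0]
    W=np.array([ray(u,v,z,P)[:2] for u,v in c]); (x,y),r=cv2.minEnclosingCircle(W.astype(np.float32))
    zz=C[c[:,1],c[:,0],2]
    q=C[m>0]; e=cv2.fitEllipse(W.astype(np.float32))
    print(tag,'circle',round(x,1),round(y,1),'d',round(2*r,1),'(want',diam,') ellipse',np.round(e[0],1),np.round(e[1],1),'z med',np.median(q[:,2]).round(1))
E
python3 - <<'E'
from w import *
disc('w1',lambda H,S,V,C:np.abs(C[...,2]-60)<5,60,(280,360,170,262),46)
disc('w1',lambda H,S,V,C:(S<60)&(V>120),50,(288,355,190,260),36)
disc('w1',lambda H,S,V,C:(H>45)&(H<75)&(S>150)&(C[...,2]>73),76,(280,360,290,370),29)
E
```

```text
w1 circle 642.6 189.8 d 46.5 (want 46 ) ellipse [642.8 189.7] [44.6 45.9] z med 60.1
w1 circle 642.9 189.2 d 38.1 (want 36 ) ellipse [642.7 188.1] [33.8 38. ] z med 48.5
w1 circle 643.9 99.6 d 33.3 (want 29 ) ellipse [644.   99.3] [31.3 32.1] z med 76.3
```

apply_moves(
  series=[
    {"dp":[0.002,0,0.02],"angular":[0,0,0]},
    {"dp":[0.002,0,0.045],"angular":[0,0,0]},
    {"dp":[0.002,0,0.07],"angular":[0,0,0]},
    {"dp":[0.002,0,0.095],"angular":[0,0,0]},
    {"dp":[0.002,0,0.12],"angular":[0,0,0]},
    {"dp":[0.002,0,0.135],"angular":[0,0,0]},
    {"dp":[0.002,0,0.145],"angular":[0,0,0]},
    {"dp":[0.002,0,0.149],"angular":[0,0,0]},
    {"dp":[0.002,0,0.149],"angular":[0,0,0]},
    {"dp":[0.002,0,0.149],"angular":[0,0,0]},
  ],
)

```text
clock: 3.15
eef_pos: [644.3, 188.4, 33.9]
tcp_rot: [179.9, -0.0, 90.0]
wrist_force: [-0.5, -1.9, 0.6]
width: 85.7
grip_force: 0.0
```

apply_moves(
  series=[
    {"dp":[0,0,0],"angular":[0,0,0]},
    {"dp":[0,0,0],"angular":[0,0,0]},
    {"dp":[0,0,0],"angular":[0,0,0]},
    {"dp":[0,0,0],"angular":[0,0,0]},
    {"dp":[0,0,0],"angular":[0,0,0]},
    {"dp":[0,0,0],"angular":[0,0,0]},
    {"dp":[0,0,0],"angular":[0,0,0]},
    {"dp":[0,0,0],"angular":[0,0,0]},
    {"dp":[0,0,0],"angular":[0,0,0]},
    {"dp":[0,0,0],"angular":[0,0,0]},
  ],
  fingers=-1,
  newtons=30,
)

```text
clock: 4.15
eef_pos: [643.9, 188.3, 33.4]
tcp_rot: [179.9, -0.0, 90.0]
wrist_force: [-0.7, 0.4, 5.6]
width: 45.2
grip_force: 31.2
```

```bash
python3 - <<'E'
from h import *
im,d,P=snap('wrist','w2'); s=monitor.observe(); print(s['eef_pos'].round(1),s['tcp_rot'].round(2),s['width'],s['wrist_force'])
E
```

```text
[643.8 188.3  33.3] [ 1.7991e+02 -2.0000e-02  9.0000e+01] 45.72646242052428 [-1.50468386 -0.30161543  5.22122131]
```

View pics/w2.png

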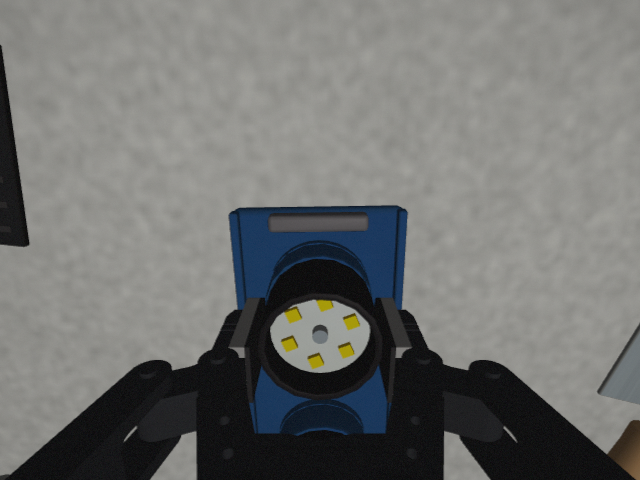

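apply_moves(
  series=[
    {"dp":[0,0,-0.015],"angular":[0,0,0]},
    {"dp":[0,0,-0.035],"angular":[0,0,0]},
    {"dp":[0.0,0.0,-0.05],"angular":[0,0,0]},
    {"dp":[0.01,-0.0275,-0.05],"angular":[0,0,0]},
    {"dp":[0.02,-0.0545,-0.05],"angular":[0,0,0]},
    {"dp":[0.03,-0.082,-0.05],"angular":[0,0,0]},
    {"dp":[0.04,-0.109,-0.05],"angular":[0,0,0]},
    {"dp":[0.05,-0.136,-0.05],"angular":[0,0,0]},
    {"dp":[0.06,-0.163,-0.05],"angular":[0,0,0]},
    {"dp":[0.067,-0.1825,-0.05],"angular":[0,0,0]},
  ],
)

```text
clock: 5.2
eef_pos: [459.0, 255.6, 82.6]
tcp_rot: [-180.0, -0.0, 90.0]
wrist_force: [-0.1, -0.3, 0.7]
width: 45.8
grip_force: 31.0
```

apply_moves(
  series=[
    {"dp":[0,0,0],"angular":[0,0,0]},
    {"dp":[0,0,0.015],"angular":[0,0,0]},
    {"dp":[0,0,0.03],"angular":[0,0,0]},
    {"dp":[0,0,0.045],"angular":[0,0,0]},
    {"dp":[0,0,0.052],"angular":[0,0,0]},
    {"dp":[0,0,0.056],"angular":[0,0,0]},
    {"dp":[0,0,0.058],"angular":[0,0,0]},
    {"dp":[0,0,0.059],"angular":[0,0,0]},
    {"dp":[0,0,0.06],"angular":[0,0,0]},
    {"dp":[0,0,0.06],"angular":[0,0,0]},
  ],
)

```text
clock: 6.2
eef_pos: [461.1, 255.3, 22.8]
tcp_rot: [180.0, -0.0, 90.0]
wrist_force: [0.2, 0.3, 0.1]
width: 45.4
grip_force: 31.0
```

apply_moves(
  series=[
    {"dp":[0,0,0.0005],"angular":[0,0,0]},
    {"dp":[0,0,0.001],"angular":[0,0,0]},
    {"dp":[0,0,0.0015],"angular":[0,0,0]},
    {"dp":[0,0,0.002],"angular":[0,0,0]},
    {"dp":[0,0,0.002],"angular":[0,0,0]},
    {"dp":[0,0,0.002],"angular":[0,0,0]},
    {"dp":[0,0,0.002],"angular":[0,0,0]},
    {"dp":[0,0,0.002],"angular":[0,0,0]},
    {"dp":[0,0,0.002],"angular":[0,0,0]},
    {"dp":[0,0,0.002],"angular":[0,0,0]},
  ],
)

```text
clock: 7.2
eef_pos: [461.0, 255.3, 21.3]
tcp_rot: [180.0, -0.0, 90.0]
wrist_force: [-1.8, -1.5, 6.4]
width: 45.3
grip_force: 31.5
```

apply_moves(
  series=[
    {"dp":[0,0,0],"angular":[0,0,0]},
    {"dp":[0,0,0],"angular":[0,0,0]},
    {"dp":[0,0,0],"angular":[0,0,0]},
    {"dp":[0,0,0],"angular":[0,0,0]},
    {"dp":[0,0,0],"angular":[0,0,0]},
    {"dp":[0,0,0],"angular":[0,0,0]},
    {"dp":[0,0,0],"angular":[0,0,0]},
    {"dp":[0,0,-0.01],"angular":[0,0,0]},
    {"dp":[0,0,-0.03],"angular":[0,0,0]},
    {"dp":[0,0,-0.06],"angular":[0,0,0]},
  ],
  fingers=1,
)

```text
clock: 8.2
eef_pos: [459.5, 254.6, 79.8]
tcp_rot: [-179.8, 0.1, 90.0]
wrist_force: [1.6, -0.7, 1.0]
width: 85.1
grip_force: 0.0
```

apply_moves(
  series=[
    {"dp":[0,0,-0.04],"angular":[0,0,0]},
    {"dp":[0,0,-0.08],"angular":[0,0,0]},
    {"dp":[0,0,-0.1],"angular":[0,0,0]},
    {"dp":[0,0,-0.1],"angular":[0,0,0]},
    {"dp":[0,0,-0.1],"angular":[0,0,0]},
    {"dp":[0,0,-0.1],"angular":[0,0,0]},
    {"dp":[0,0,-0.1],"angular":[0,0,0]},
    {"dp":[0,0,-0.1],"angular":[0,0,0]},
    {"dp":[0,0,-0.1],"angular":[0,0,0]},
    {"dp":[0,0,-0.1],"angular":[0,0,0]},
  ],
)

```text
clock: 9.2
eef_pos: [460.7, 255.1, 179.9]
tcp_rot: [-180.0, 0.0, 90.0]
wrist_force: [1.5, -0.6, 0.1]
width: 85.9
grip_force: 0.0
```

```bash
python3 - <<'E'
from w import *
im,d,P=snap('wrist','w3'); s=monitor.observe(); print(s['eef_pos'].round(1),s['tcp_rot'].round(2),s['width'])
disc('w3',lambda H,S,V,C:np.abs(C[...,2]-48)<7,48,(230,410,150,300),46)
disc('w3',lambda H,S,V,C:(S<60)&(V>120)&(C[...,2]>25),38,(230,410,150,300),36)
E
```

```text
[460.8 255.1 180.1] [-1.7998e+02  1.0000e-02  9.0000e+01] 85.31499905515396
w3 circle 460.2 256.9 d 46.8 (want 46 ) ellipse [460.2 257.2] [42.6 43.2] z med 48.0
w3 circle 460.3 256.6 d 38.1 (want 36 ) ellipse [460.8 255.6] [32.4 37.6] z med 36.5
```

apply_moves(
  series=[
    {"dp":[-0.0395,0.0197,0],"angular":[0,0,0]},
    {"dp":[-0.079,0.0394,0],"angular":[0,0,0]},
    {"dp":[-0.1185,0.0591,0],"angular":[0,0,0]},
    {"dp":[-0.158,0.0788,0],"angular":[0,0,0]},
    {"dp":[-0.1975,0.0985,0],"angular":[0,0,0]},
    {"dp":[-0.237,0.1182,0],"angular":[0,0,0]},
    {"dp":[-0.2765,0.1379,0],"angular":[0,0,0]},
    {"dp":[-0.316,0.1576,0],"angular":[0,0,0]},
    {"dp":[-0.3555,0.1773,0],"angular":[0,0,0]},
    {"dp":[-0.395,0.197,0],"angular":[0,0,0]},
  ],
)

```text
clock: 10.25
eef_pos: [658.5, -141.6, 180.3]
tcp_rot: [180.0, -0.0, 90.0]
wrist_force: [0.1, 0.3, -0.3]
width: 85.3
grip_force: 0.0
```

apply_moves(
  series=[
    {"dp":[0,0,0],"angular":[0,0,0]},
    {"dp":[0,0,0],"angular":[0,0,0]},
    {"dp":[0,0,0],"angular":[0,0,0]},
    {"dp":[0,0,0],"angular":[0,0,0]},
    {"dp":[0,0,0],"angular":[0,0,0]},
    {"dp":[0,0,0],"angular":[0,0,0]},
    {"dp":[0,0,0],"angular":[0,0,0]},
    {"dp":[0,0,0],"angular":[0,0,0]},
    {"dp":[0,0,0],"angular":[0,0,0]},
    {"dp":[0,0,0],"angular":[0,0,0]},
  ],
)

```text
clock: 11.25
eef_pos: [657.8, -139.8, 180.3]
tcp_rot: [180.0, -0.0, 90.0]
wrist_force: [0.3, -0.9, -0.1]
width: 85.3
grip_force: 0.0
```

```bash
python3 - <<'E'
from w import *
im,d,P=snap('wrist','w4'); s=monitor.observe(); print(s['eef_pos'].round(1),s['tcp_rot'].round(2))
disc('w4',lambda H,S,V,C:((H<8)|(H>172))&(S>150)&(C[...,2]>79),83,(230,410,120,330),29)
disc('w4',lambda H,S,V,C:((H<8)|(H>172))&(S>150)&(C[...,2]>60),75,(230,410,120,330),40)
disc('w4',lambda H,S,V,C:((H<8)|(H>172))&(S>150)&(C[...,2]<20),6,(180,460,90,360),88)
E
```

```text
[ 657.8 -139.9  180.3] [-1.8e+02 -1.0e-02  9.0e+01]
w4 circle 656.6 -137.5 d 34.2 (want 29 ) ellipse [ 656.6 -137.8] [32.8 33.3] z med 83.2
w4 circle 656.9 -137.6 d 40.5 (want 40 ) ellipse [ 656.9 -137.7] [38.4 39.9] z med 82.9
w4 circle 656.9 -138.8 d 87.7 (want 88 ) ellipse [ 656.8 -138.8] [79.3 82.6] z med 12.1
```

View pics/w4.png

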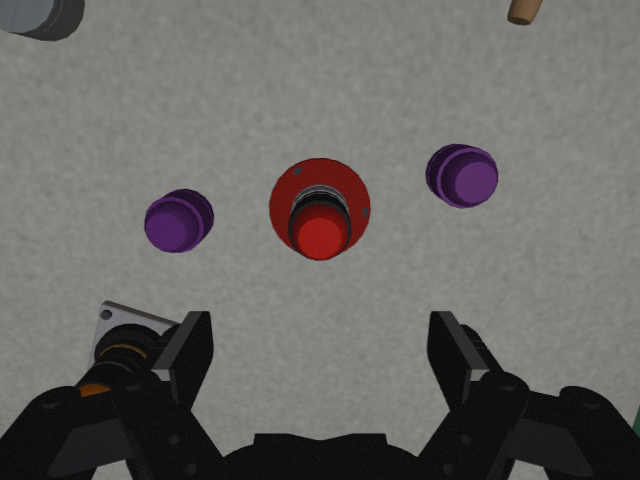

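The wrist view shows the red lamp at (320,230) in its stand, with purple neighbours at (175,222) and (470,178), both clear of the fingers. Next I'll descend and grip it.

apply_moves(
  series=[
    {"dp":[0.0005,-0.0003,0.02],"angular":[0,0,0]},
    {"dp":[0.0005,-0.0003,0.045],"angular":[0,0,0]},
    {"dp":[0.0005,-0.0003,0.07],"angular":[0,0,0]},
    {"dp":[0.0005,-0.0003,0.095],"angular":[0,0,0]},
    {"dp":[0.0005,-0.0003,0.115],"angular":[0,0,0]},
    {"dp":[0.0005,-0.0003,0.13],"angular":[0,0,0]},
    {"dp":[0.0005,-0.0003,0.138],"angular":[0,0,0]},
    {"dp":[0.0005,-0.0003,0.141],"angular":[0,0,0]},
    {"dp":[0.0005,-0.0003,0.141],"angular":[0,0,0]},
    {"dp":[0.0005,-0.0003,0.141],"angular":[0,0,0]},
  ],
)

```text
clock: 12.3
eef_pos: [658.4, -139.6, 40.8]
tcp_rot: [179.9, 0.0, 90.0]
wrist_force: [0.1, 0.7, 0.3]
width: 85.5
grip_force: 0.0
```

apply_moves(
  series=[
    {"dp":[0,0,0],"angular":[0,0,0]},
    {"dp":[0,0,0],"angular":[0,0,0]},
    {"dp":[0,0,0],"angular":[0,0,0]},
    {"dp":[0,0,0],"angular":[0,0,0]},
    {"dp":[0,0,0],"angular":[0,0,0]},
    {"dp":[0,0,0],"angular":[0,0,0]},
    {"dp":[0,0,0],"angular":[0,0,0]},
    {"dp":[0,0,0],"angular":[0,0,0]},
    {"dp":[0,0,0],"angular":[0,0,0]},
    {"dp":[0,0,0],"angular":[0,0,0]},
  ],
  fingers=-1,
  newtons=30,
)

```text
clock: 13.3
eef_pos: [658.0, -139.4, 40.1]
tcp_rot: [179.9, 0.0, 90.0]
wrist_force: [-0.8, 1.1, 5.0]
width: 45.2
grip_force: 31.3
```

apply_moves(
  series=[
    {"dp":[0,0,-0.015],"angular":[0,0,0]},
    {"dp":[0,0,-0.04],"angular":[0,0,0]},
    {"dp":[0,0,-0.065],"angular":[0,0,0]},
    {"dp":[0,0,-0.085],"angular":[0,0,0]},
    {"dp":[0,0,-0.1],"angular":[0,0,0]},
    {"dp":[0,0,-0.11],"angular":[0,0,0]},
    {"dp":[0,0,-0.11],"angular":[0,0,0]},
    {"dp":[0,0,-0.11],"angular":[0,0,0]},
    {"dp":[0,0,-0.11],"angular":[0,0,0]},
    {"dp":[0,0,-0.11],"angular":[0,0,0]},
  ],
)

```text
clock: 14.3
eef_pos: [656.9, -139.2, 147.6]
tcp_rot: [-179.8, -0.1, 90.0]
wrist_force: [0.1, 1.0, -2.0]
width: 45.0
grip_force: 31.0
```

apply_moves(
  series=[
    {"dp":[0.03,-0.0014,0],"angular":[0,0,0]},
    {"dp":[0.065,-0.0029,0],"angular":[0,0,0]},
    {"dp":[0.1,-0.0043,0],"angular":[0,0,0]},
    {"dp":[0.14,-0.0058,0],"angular":[0,0,0]},
    {"dp":[0.18,-0.0072,0],"angular":[0,0,0]},
    {"dp":[0.22,-0.0086,0],"angular":[0,0,0]},
    {"dp":[0.255,-0.01,0],"angular":[0,0,0]},
    {"dp":[0.285,-0.0115,0],"angular":[0,0,0]},
    {"dp":[0.31,-0.013,0],"angular":[0,0,0]},
    {"dp":[0.3275,-0.0144,0],"angular":[0,0,0]},
  ],
)

```text
clock: 15.3
eef_pos: [642.4, 190.1, 148.5]
tcp_rot: [-179.9, -0.0, 90.1]
wrist_force: [-0.5, -0.4, -1.4]
width: 44.8
grip_force: 31.0
```

apply_moves(
  series=[
    {"dp":[0,0,0],"angular":[0,0,0]},
    {"dp":[0,0,0.01],"angular":[0,0,0]},
    {"dp":[0,0,0.03],"angular":[0,0,0]},
    {"dp":[0,0,0.05],"angular":[0,0,0]},
    {"dp":[0,0,0.07],"angular":[0,0,0]},
    {"dp":[0,0,0.08],"angular":[0,0,0]},
    {"dp":[0,0,0.085],"angular":[0,0,0]},
    {"dp":[0,0,0.087],"angular":[0,0,0]},
    {"dp":[0,0,0.087],"angular":[0,0,0]},
    {"dp":[0,0,0.087],"angular":[0,0,0]},
  ],
)

```text
clock: 16.3
eef_pos: [643.9, 188.2, 63.7]
tcp_rot: [179.9, -0.0, 90.0]
wrist_force: [0.3, -0.6, -1.3]
width: 44.7
grip_force: 31.0
```

```bash
python3 - <<'E'
from w import *
im,d,P=snap('wrist','w5'); s=monitor.observe(); print(s['eef_pos'].round(1),s['tcp_rot'].round(2),s['wrist_force'].round(1))
disc('w5',lambda H,S,V,C:((H<8)|(H>172))&(S>150),(28+4+18+60),(200,440,200,470),40)
E
```

```text
[643.9 188.3  63.7] [ 1.7986e+02 -3.0000e-02  9.0000e+01] [ 0.6 -0.1 -0.7]
w5 circle 643.1 198.0 d 41.5 (want 40 ) ellipse [643.4 198.3] [34.3 41.3] z med 106.3
```

View pics/w5.png

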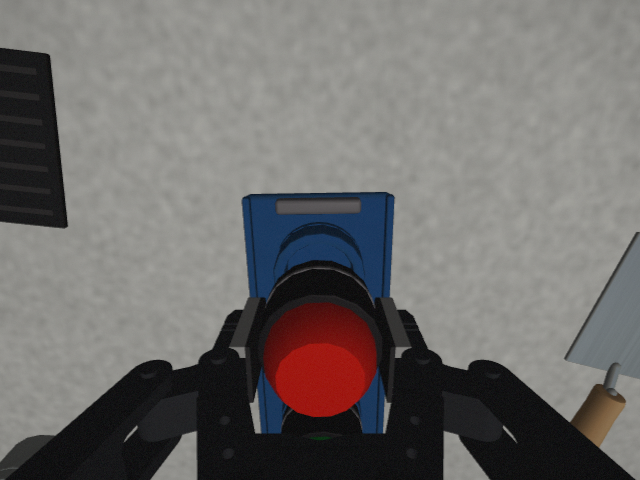

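The red lamp at (320,360) is upright in the fingers above the empty socket, so I'll lower it.

apply_moves(
  series=[
    {"dp":[0,0,0.006],"angular":[0,0,0]},
    {"dp":[0,0,0.012],"angular":[0,0,0]},
    {"dp":[0,0,0.016],"angular":[0,0,0]},
    {"dp":[0,0,0.019],"angular":[0,0,0]},
    {"dp":[0,0,0.022],"angular":[0,0,0]},
    {"dp":[0,0,0.024],"angular":[0,0,0]},
    {"dp":[0,0,0.026],"angular":[0,0,0]},
    {"dp":[0,0,0.028],"angular":[0,0,0]},
    {"dp":[0,0,0.028],"angular":[0,0,0]},
    {"dp":[0,0,0.028],"angular":[0,0,0]},
  ],
)

```text
clock: 17.35
eef_pos: [643.2, 188.2, 34.4]
tcp_rot: [180.0, -0.0, 90.0]
wrist_force: [-0.6, 0.3, -0.7]
width: 45.1
grip_force: 31.0
```

apply_moves(
  series=[
    {"dp":[0,0,0.0005],"angular":[0,0,0]},
    {"dp":[0,0,0.001],"angular":[0,0,0]},
    {"dp":[0,0,0.0015],"angular":[0,0,0]},
    {"dp":[0,0,0.002],"angular":[0,0,0]},
    {"dp":[0,0,0.0025],"angular":[0,0,0]},
    {"dp":[0,0,0.0025],"angular":[0,0,0]},
    {"dp":[0,0,0.0025],"angular":[0,0,0]},
    {"dp":[0,0,0.0025],"angular":[0,0,0]},
    {"dp":[0,0,0.0025],"angular":[0,0,0]},
    {"dp":[0,0,0.0025],"angular":[0,0,0]},
  ],
)

```text
clock: 18.35
eef_pos: [643.3, 188.2, 33.1]
tcp_rot: [180.0, -0.0, 90.0]
wrist_force: [-3.8, -0.0, 5.7]
width: 45.0
grip_force: 31.5
```

It has seated at the expected height. Releasing.

apply_moves(
  series=[
    {"dp":[0,0,0],"angular":[0,0,0]},
    {"dp":[0,0,0],"angular":[0,0,0]},
    {"dp":[0,0,0],"angular":[0,0,0]},
    {"dp":[0,0,0],"angular":[0,0,0]},
    {"dp":[0,0,0],"angular":[0,0,0]},
    {"dp":[0,0,0],"angular":[0,0,0]},
    {"dp":[0,0,0],"angular":[0,0,0]},
    {"dp":[0,0,-0.01],"angular":[0,0,0]},
    {"dp":[0,0,-0.03],"angular":[0,0,0]},
    {"dp":[0,0,-0.06],"angular":[0,0,0]},
  ],
  fingers=1,
)

```text
clock: 19.35
eef_pos: [641.8, 187.9, 90.7]
tcp_rot: [-179.8, 0.0, 90.0]
wrist_force: [-0.4, -0.0, 0.8]
width: 85.1
grip_force: 0.0
```

apply_moves(
  series=[
    {"dp":[0,0,-0.04],"angular":[0,0,0]},
    {"dp":[0,0,-0.08],"angular":[0,0,0]},
    {"dp":[0,0,-0.09],"angular":[0,0,0]},
    {"dp":[0,0,-0.09],"angular":[0,0,0]},
    {"dp":[0,0,-0.09],"angular":[0,0,0]},
    {"dp":[0,0,-0.09],"angular":[0,0,0]},
    {"dp":[0,0,-0.09],"angular":[0,0,0]},
    {"dp":[0,0,-0.09],"angular":[0,0,0]},
    {"dp":[0,0,-0.09],"angular":[0,0,0]},
    {"dp":[0,0,-0.09],"angular":[0,0,0]},
  ],
)

```text
clock: 20.35
eef_pos: [643.1, 188.1, 181.5]
tcp_rot: [-180.0, -0.0, 90.0]
wrist_force: [-0.3, 0.3, -0.8]
width: 85.3
grip_force: 0.0
```

```bash
python3 - <<'E'
from w import *
im,d,P=snap('wrist','w6'); s=monitor.observe(); print(s['eef_pos'].round(1),s['wrist_force'].round(1))
disc('w6',lambda H,S,V,C:((H<8)|(H>172))&(S>150)&(C[...,2]>60),68,(200,440,150,350),40)
disc('w6',lambda H,S,V,C:(H>45)&(H<75)&(S>150)&(C[...,2]>60),68,(200,440,200,430),40)
E
```

```text
[643.1 188.2 181.7] [0.2 0.6 0.3]
w6 circle 642.8 189.7 d 40.5 (want 40 ) ellipse [642.8 189.7] [38.3 40. ] z med 75.8
w6 circle 644.6 99.3 d 43.7 (want 40 ) ellipse [644.2  99.4] [38.2 43.3] z med 75.6
```

apply_moves(
  series=[
    {"dp":[-0.04,-0.014,0],"angular":[0,0,0]},
    {"dp":[-0.08,-0.028,0],"angular":[0,0,0]},
    {"dp":[-0.12,-0.042,0],"angular":[0,0,0]},
    {"dp":[-0.16,-0.056,0],"angular":[0,0,0]},
    {"dp":[-0.2,-0.07,0],"angular":[0,0,0]},
    {"dp":[-0.24,-0.084,0],"angular":[0,0,0]},
    {"dp":[-0.28,-0.098,0],"angular":[0,0,0]},
    {"dp":[-0.32,-0.112,0],"angular":[0,0,0]},
    {"dp":[-0.36,-0.126,0],"angular":[0,0,0]},
    {"dp":[-0.4,-0.14,0],"angular":[0,0,0]},
  ],
)

```text
clock: 21.4
eef_pos: [502.4, -213.3, 182.2]
tcp_rot: [179.9, 0.0, 90.0]
wrist_force: [1.6, -0.5, 0.3]
width: 85.7
grip_force: 0.0
```

apply_moves(
  series=[
    {"dp":[-0.04,-0.0145,0],"angular":[0,0,0]},
    {"dp":[-0.071,-0.0245,0],"angular":[0,0,0]},
    {"dp":[-0.071,-0.0245,0],"angular":[0,0,0]},
    {"dp":[-0.071,-0.0245,0],"angular":[0,0,0]},
    {"dp":[-0.071,-0.0245,0],"angular":[0,0,0]},
    {"dp":[-0.071,-0.0245,0],"angular":[0,0,0]},
    {"dp":[-0.071,-0.0245,0],"angular":[0,0,0]},
    {"dp":[-0.071,-0.0245,0],"angular":[0,0,0]},
    {"dp":[-0.071,-0.0245,0],"angular":[0,0,0]},
    {"dp":[-0.071,-0.0245,0],"angular":[0,0,0]},
  ],
)

```text
clock: 22.4
eef_pos: [478.7, -282.6, 181.8]
tcp_rot: [180.0, -0.0, 90.0]
wrist_force: [1.1, -0.7, 0.2]
width: 85.4
grip_force: 0.0
```

```bash
python3 - <<'E'
from w import *
im,d,P=snap('wrist','w7'); s=monitor.observe(); print(s['eef_pos'].round(1),s['tcp_rot'].round(2))
A=lambda H,S,V:(H>6)&(H<26)&(S>140)
disc('w7',lambda H,S,V,C:A(H,S,V)&(C[...,2]>89),93,(200,440,120,400),29)
disc('w7',lambda H,S,V,C:A(H,S,V)&(C[...,2]>70),85,(200,440,120,400),40)
disc('w7',lambda H,S,V,C:np.abs(C[...,2]-77)<5,77,(200,440,120,400),46)
E
```

```text
[ 478.7 -282.7  181.8] [179.99  -0.    90.01]
w7 circle 476.9 -280.9 d 34.3 (want 29 ) ellipse [ 476.9 -280.9] [33.  33.1] z med 93.3
w7 circle 477.0 -280.9 d 41.0 (want 40 ) ellipse [ 477.1 -280.9] [38.7 40.5] z med 92.8
w7 circle 476.8 -281.0 d 45.7 (want 46 ) ellipse [ 476.9 -283.2] [43.  46.3] z med 77.5
```

View pics/w7.png

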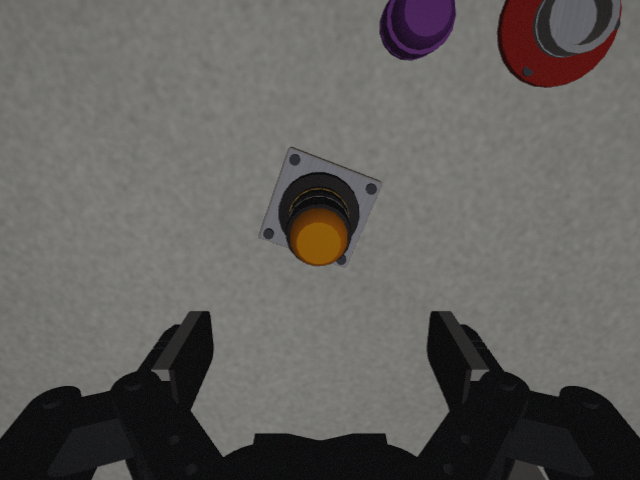

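The amber lamp at (320,240) sits upright in the nest, and the stand at top right is empty. Now to grip and lift it.

apply_moves(
  series=[
    {"dp":[0.0004,-0.0008,0.02],"angular":[0,0,0]},
    {"dp":[0.0004,-0.0008,0.045],"angular":[0,0,0]},
    {"dp":[0.0004,-0.0008,0.07],"angular":[0,0,0]},
    {"dp":[0.0004,-0.0008,0.09],"angular":[0,0,0]},
    {"dp":[0.0004,-0.0008,0.11],"angular":[0,0,0]},
    {"dp":[0.0004,-0.0008,0.122],"angular":[0,0,0]},
    {"dp":[0.0004,-0.0008,0.13],"angular":[0,0,0]},
    {"dp":[0.0004,-0.0008,0.1325],"angular":[0,0,0]},
    {"dp":[0.0004,-0.0008,0.1325],"angular":[0,0,0]},
    {"dp":[0.0004,-0.0008,0.1325],"angular":[0,0,0]},
  ],
)

```text
clock: 23.45
eef_pos: [478.5, -282.9, 50.4]
tcp_rot: [179.9, 0.1, 90.0]
wrist_force: [0.3, -0.3, -0.3]
width: 85.1
grip_force: 0.0
```

apply_moves(
  series=[
    {"dp":[0,0,0],"angular":[0,0,0]},
    {"dp":[0,0,0],"angular":[0,0,0]},
    {"dp":[0,0,0],"angular":[0,0,0]},
    {"dp":[0,0,0],"angular":[0,0,0]},
    {"dp":[0,0,0],"angular":[0,0,0]},
    {"dp":[0,0,0],"angular":[0,0,0]},
    {"dp":[0,0,0],"angular":[0,0,0]},
    {"dp":[0,0,0],"angular":[0,0,0]},
    {"dp":[0,0,0],"angular":[0,0,0]},
    {"dp":[0,0,0],"angular":[0,0,0]},
  ],
  fingers=-1,
  newtons=30,
)

```text
clock: 24.45
eef_pos: [478.2, -282.7, 50.0]
tcp_rot: [179.9, 0.0, 90.0]
wrist_force: [0.2, 0.2, 5.2]
width: 45.4
grip_force: 31.2
```

apply_moves(
  series=[
    {"dp":[0,0,-0.015],"angular":[0,0,0]},
    {"dp":[0,0,-0.04],"angular":[0,0,0]},
    {"dp":[0,0,-0.065],"angular":[0,0,0]},
    {"dp":[0,0,-0.085],"angular":[0,0,0]},
    {"dp":[0,0,-0.1],"angular":[0,0,0]},
    {"dp":[0,0,-0.11],"angular":[0,0,0]},
    {"dp":[0,0,-0.11],"angular":[0,0,0]},
    {"dp":[0,0,-0.11],"angular":[0,0,0]},
    {"dp":[0,0,-0.11],"angular":[0,0,0]},
    {"dp":[0,0,-0.11],"angular":[0,0,0]},
  ],
)

```text
clock: 25.45
eef_pos: [477.3, -282.0, 157.9]
tcp_rot: [-179.9, -0.1, 90.0]
wrist_force: [0.1, -0.6, -1.3]
width: 45.1
grip_force: 30.9
```

apply_moves(
  series=[
    {"dp":[0.012,0.015,0],"angular":[0,0,0]},
    {"dp":[0.03,0.0375,0],"angular":[0,0,0]},
    {"dp":[0.05,0.0625,0],"angular":[0,0,0]},
    {"dp":[0.07,0.0875,0],"angular":[0,0,0]},
    {"dp":[0.09,0.1125,0],"angular":[0,0,0]},
    {"dp":[0.11,0.1375,0],"angular":[0,0,0]},
    {"dp":[0.13,0.1625,0],"angular":[0,0,0]},
    {"dp":[0.14,0.175,0],"angular":[0,0,0]},
    {"dp":[0.143,0.1797,0],"angular":[0,0,0]},
    {"dp":[0.143,0.1797,0],"angular":[0,0,0]},
  ],
)

```text
clock: 26.45
eef_pos: [657.3, -139.5, 158.6]
tcp_rot: [-179.9, 0.0, 90.0]
wrist_force: [0.3, -0.5, -1.0]
width: 45.1
grip_force: 31.0
```

apply_moves(
  series=[
    {"dp":[0,0,0],"angular":[0,0,0]},
    {"dp":[0,0,0.015],"angular":[0,0,0]},
    {"dp":[0,0,0.035],"angular":[0,0,0]},
    {"dp":[0,0,0.055],"angular":[0,0,0]},
    {"dp":[0,0,0.075],"angular":[0,0,0]},
    {"dp":[0,0,0.085],"angular":[0,0,0]},
    {"dp":[0,0,0.09],"angular":[0,0,0]},
    {"dp":[0,0,0.095],"angular":[0,0,0]},
    {"dp":[0,0,0.099],"angular":[0,0,0]},
    {"dp":[0,0,0.099],"angular":[0,0,0]},
  ],
)

```text
clock: 27.45
eef_pos: [657.6, -139.5, 60.5]
tcp_rot: [180.0, 0.0, 90.0]
wrist_force: [0.1, -0.3, -1.6]
width: 45.1
grip_force: 31.0
```

apply_moves(
  series=[
    {"dp":[0,0,0.004],"angular":[0,0,0]},
    {"dp":[0,0,0.008],"angular":[0,0,0]},
    {"dp":[0,0,0.011],"angular":[0,0,0]},
    {"dp":[0,0,0.014],"angular":[0,0,0]},
    {"dp":[0,0,0.016],"angular":[0,0,0]},
    {"dp":[0,0,0.018],"angular":[0,0,0]},
    {"dp":[0,0,0.019],"angular":[0,0,0]},
    {"dp":[0,0,0.0195],"angular":[0,0,0]},
    {"dp":[0,0,0.0195],"angular":[0,0,0]},
    {"dp":[0,0,0.0195],"angular":[0,0,0]},
  ],
)

```text
clock: 28.45
eef_pos: [657.6, -139.5, 41.0]
tcp_rot: [180.0, 0.0, 90.0]
wrist_force: [0.1, 0.8, 0.1]
width: 44.9
grip_force: 31.0
```

apply_moves(
  series=[
    {"dp":[0,0,0.0005],"angular":[0,0,0]},
    {"dp":[0,0,0.001],"angular":[0,0,0]},
    {"dp":[0,0,0.0015],"angular":[0,0,0]},
    {"dp":[0,0,0.002],"angular":[0,0,0]},
    {"dp":[0,0,0.002],"angular":[0,0,0]},
    {"dp":[0,0,0.002],"angular":[0,0,0]},
    {"dp":[0,0,0.002],"angular":[0,0,0]},
    {"dp":[0,0,0.002],"angular":[0,0,0]},
    {"dp":[0,0,0.002],"angular":[0,0,0]},
    {"dp":[0,0,0.002],"angular":[0,0,0]},
  ],
)

```text
clock: 29.45
eef_pos: [657.7, -139.5, 40.0]
tcp_rot: [180.0, 0.0, 90.0]
wrist_force: [-1.6, 1.0, 4.4]
width: 45.1
grip_force: 31.4
```

apply_moves(
  series=[
    {"dp":[0,0,0],"angular":[0,0,0]},
    {"dp":[0,0,0],"angular":[0,0,0]},
    {"dp":[0,0,0],"angular":[0,0,0]},
    {"dp":[0,0,0],"angular":[0,0,0]},
    {"dp":[0,0,0],"angular":[0,0,0]},
    {"dp":[0,0,0],"angular":[0,0,0]},
    {"dp":[0,0,0],"angular":[0,0,0]},
    {"dp":[0,0,-0.01],"angular":[0,0,0]},
    {"dp":[0,0,-0.03],"angular":[0,0,0]},
    {"dp":[0,0,-0.06],"angular":[0,0,0]},
  ],
  fingers=1,
)

```text
clock: 30.45
eef_pos: [656.2, -139.1, 97.7]
tcp_rot: [-179.8, -0.1, 90.0]
wrist_force: [0.5, -0.5, -0.5]
width: 85.7
grip_force: 0.0
```

apply_moves(
  series=[
    {"dp":[0,0,-0.04],"angular":[0,0,0]},
    {"dp":[0,0,-0.08],"angular":[0,0,0]},
    {"dp":[0,0,-0.083],"angular":[0,0,0]},
    {"dp":[0,0,-0.083],"angular":[0,0,0]},
    {"dp":[0,0,-0.083],"angular":[0,0,0]},
    {"dp":[0,0,-0.083],"angular":[0,0,0]},
    {"dp":[0,0,-0.083],"angular":[0,0,0]},
    {"dp":[0,0,-0.083],"angular":[0,0,0]},
    {"dp":[0,0,-0.083],"angular":[0,0,0]},
    {"dp":[0,0,-0.083],"angular":[0,0,0]},
  ],
)

```text
clock: 31.45
eef_pos: [657.5, -139.4, 181.5]
tcp_rot: [-180.0, -0.0, 90.0]
wrist_force: [0.4, 0.3, 0.8]
width: 85.2
grip_force: 0.0
```

```bash
python3 - <<'E'
from w import *
im,d,P=snap('wrist','w8'); s=monitor.observe(); print(s['eef_pos'].round(1),s['tcp_rot'].round(2))
A=lambda H,S,V:(H>8)&(H<26)&(S>140)
disc('w8',lambda H,S,V,C:A(H,S,V)&(C[...,2]>79),83,(200,440,120,400),29)
disc('w8',lambda H,S,V,C:A(H,S,V)&(C[...,2]>60),75,(200,440,120,400),40)
E
```

```text
[ 657.5 -139.4  181.7] [-1.7999e+02 -1.0000e-02  9.0000e+01]
w8 circle 656.8 -137.7 d 34.1 (want 29 ) ellipse [ 656.9 -137.9] [32.8 33. ] z med 83.2
w8 circle 657.3 -137.7 d 40.9 (want 40 ) ellipse [ 657.2 -137.8] [38.7 40.1] z med 82.8
```

apply_moves(
  series=[
    {"dp":[0.0395,-0.0197,0],"angular":[0,0,0]},
    {"dp":[0.079,-0.0394,0],"angular":[0,0,0]},
    {"dp":[0.1185,-0.0591,0],"angular":[0,0,0]},
    {"dp":[0.158,-0.0788,0],"angular":[0,0,0]},
    {"dp":[0.1975,-0.0985,0],"angular":[0,0,0]},
    {"dp":[0.237,-0.1182,0],"angular":[0,0,0]},
    {"dp":[0.2765,-0.1379,0],"angular":[0,0,0]},
    {"dp":[0.316,-0.1576,0],"angular":[0,0,0]},
    {"dp":[0.3555,-0.1773,0],"angular":[0,0,0]},
    {"dp":[0.3945,-0.1967,0],"angular":[0,0,0]},
  ],
)

```text
clock: 32.5
eef_pos: [459.8, 256.6, 182.3]
tcp_rot: [179.9, -0.0, 90.0]
wrist_force: [0.9, 0.9, 0.2]
width: 85.5
grip_force: 0.0
```

apply_moves(
  series=[
    {"dp":[0,0,0],"angular":[0,0,0]},
    {"dp":[0,0,0],"angular":[0,0,0]},
    {"dp":[0,0,0.03],"angular":[0,0,0]},
    {"dp":[0,0,0.06],"angular":[0,0,0]},
    {"dp":[0,0,0.09],"angular":[0,0,0]},
    {"dp":[0,0,0.12],"angular":[0,0,0]},
    {"dp":[0,0,0.145],"angular":[0,0,0]},
    {"dp":[0,0,0.156],"angular":[0,0,0]},
    {"dp":[0,0,0.1615],"angular":[0,0,0]},
    {"dp":[0,0,0.1615],"angular":[0,0,0]},
  ],
)

```text
clock: 33.5
eef_pos: [461.4, 254.5, 20.5]
tcp_rot: [180.0, 0.0, 89.9]
wrist_force: [-0.3, -1.1, 1.1]
width: 85.3
grip_force: 0.0
```

apply_moves(
  series=[
    {"dp":[0,0,0],"angular":[0,0,0]},
    {"dp":[0,0,0],"angular":[0,0,0]},
    {"dp":[0,0,0],"angular":[0,0,0]},
    {"dp":[0,0,0],"angular":[0,0,0]},
    {"dp":[0,0,0],"angular":[0,0,0]},
    {"dp":[0,0,0],"angular":[0,0,0]},
    {"dp":[0,0,0],"angular":[0,0,0]},
    {"dp":[0,0,0],"angular":[0,0,0]},
    {"dp":[0,0,0],"angular":[0,0,0]},
    {"dp":[0,0,0],"angular":[0,0,0]},
  ],
  fingers=-1,
  newtons=30,
)

```text
clock: 34.5
eef_pos: [461.7, 255.5, 21.9]
tcp_rot: [179.9, -0.1, 90.0]
wrist_force: [-1.1, -0.8, 5.7]
width: 45.1
grip_force: 30.6
```

apply_moves(
  series=[
    {"dp":[0,0,-0.015],"angular":[0,0,0]},
    {"dp":[0,0,-0.04],"angular":[0,0,0]},
    {"dp":[0,0,-0.07],"angular":[0,0,0]},
    {"dp":[0,0,-0.1],"angular":[0,0,0]},
    {"dp":[0,0,-0.12],"angular":[0,0,0]},
    {"dp":[0,0,-0.13],"angular":[0,0,0]},
    {"dp":[0,0,-0.13],"angular":[0,0,0]},
    {"dp":[0,0,-0.13],"angular":[0,0,0]},
    {"dp":[0,0,-0.13],"angular":[0,0,0]},
    {"dp":[0,0,-0.13],"angular":[0,0,0]},
  ],
)

```text
clock: 35.5
eef_pos: [460.1, 254.7, 148.6]
tcp_rot: [-179.8, 0.1, 90.0]
wrist_force: [0.3, 0.0, -0.6]
width: 45.5
grip_force: 31.0
```

apply_moves(
  series=[
    {"dp":[-0.025,0.001,0],"angular":[0,0,0]},
    {"dp":[-0.065,0.002,0],"angular":[0,0,0]},
    {"dp":[-0.105,0.003,0],"angular":[0,0,0]},
    {"dp":[-0.145,0.004,0],"angular":[0,0,0]},
    {"dp":[-0.185,0.006,0],"angular":[0,0,0]},
    {"dp":[-0.225,0.007,0],"angular":[0,0,0]},
    {"dp":[-0.265,0.008,0],"angular":[0,0,0]},
    {"dp":[-0.305,0.009,0],"angular":[0,0,0]},
    {"dp":[-0.345,0.01,0],"angular":[0,0,0]},
    {"dp":[-0.385,0.012,0],"angular":[0,0,0]},
  ],
)

```text
clock: 36.5
eef_pos: [472.2, -131.4, 149.6]
tcp_rot: [-179.9, -0.0, 90.0]
wrist_force: [0.4, 0.3, -0.3]
width: 45.5
grip_force: 31.0
```

apply_moves(
  series=[
    {"dp":[-0.04,0.001,0],"angular":[0,0,0]},
    {"dp":[-0.08,0.002,0],"angular":[0,0,0]},
    {"dp":[-0.115,0.003,0],"angular":[0,0,0]},
    {"dp":[-0.14,0.004,0],"angular":[0,0,0]},
    {"dp":[-0.1526,0.005,0],"angular":[0,0,0]},
    {"dp":[-0.1526,0.005,0],"angular":[0,0,0]},
    {"dp":[-0.1526,0.005,0.01],"angular":[0,0,0]},
    {"dp":[-0.1526,0.005,0.03],"angular":[0,0,0]},
    {"dp":[-0.1526,0.005,0.05],"angular":[0,0,0]},
    {"dp":[-0.1526,0.005,0.06],"angular":[0,0,0]},
  ],
)

```text
clock: 37.5
eef_pos: [476.8, -279.9, 87.5]
tcp_rot: [-179.8, -0.2, 90.1]
wrist_force: [0.1, 0.2, -0.9]
width: 45.4
grip_force: 31.0
```

apply_moves(
  series=[
    {"dp":[0,0,0.01],"angular":[0,0,0]},
    {"dp":[0,0,0.018],"angular":[0,0,0]},
    {"dp":[0,0,0.024],"angular":[0,0,0]},
    {"dp":[0,0,0.028],"angular":[0,0,0]},
    {"dp":[0,0,0.032],"angular":[0,0,0]},
    {"dp":[0,0,0.035],"angular":[0,0,0]},
    {"dp":[0,0,0.037],"angular":[0,0,0]},
    {"dp":[0,0,0.039],"angular":[0,0,0]},
    {"dp":[0,0,0.04],"angular":[0,0,0]},
    {"dp":[0,0,0.04],"angular":[0,0,0]},
  ],
)

```text
clock: 38.5
eef_pos: [478.0, -282.8, 51.1]
tcp_rot: [180.0, 0.0, 90.0]
wrist_force: [-1.3, 1.6, 2.7]
width: 45.8
grip_force: 31.2
```

apply_moves(
  series=[
    {"dp":[0,0,0.0005],"angular":[0,0,0]},
    {"dp":[0,0,0.001],"angular":[0,0,0]},
    {"dp":[0,0,0.0015],"angular":[0,0,0]},
    {"dp":[0,0,0.0015],"angular":[0,0,0]},
    {"dp":[0,0,0.0015],"angular":[0,0,0]},
    {"dp":[0,0,0.0015],"angular":[0,0,0]},
    {"dp":[0,0,0.0015],"angular":[0,0,0]},
    {"dp":[0,0,0.0015],"angular":[0,0,0]},
    {"dp":[0,0,0.0015],"angular":[0,0,0]},
    {"dp":[0,0,0.0015],"angular":[0,0,0]},
  ],
)

```text
clock: 39.5
eef_pos: [478.0, -282.8, 50.9]
tcp_rot: [180.0, 0.1, 90.0]
wrist_force: [-4.2, 1.7, 9.3]
width: 45.4
grip_force: 31.6
```

apply_moves(
  series=[
    {"dp":[0,0,0],"angular":[0,0,0]},
    {"dp":[0,0,0],"angular":[0,0,0]},
    {"dp":[0,0,0],"angular":[0,0,0]},
    {"dp":[0,0,0],"angular":[0,0,0]},
    {"dp":[0,0,0],"angular":[0,0,0]},
    {"dp":[0,0,0],"angular":[0,0,0]},
    {"dp":[0,0,0],"angular":[0,0,0]},
    {"dp":[0,0,-0.01],"angular":[0,0,0]},
    {"dp":[0,0,-0.03],"angular":[0,0,0]},
    {"dp":[0,0,-0.06],"angular":[0,0,0]},
  ],
  fingers=1,
)

```text
clock: 40.5
eef_pos: [476.7, -281.8, 108.1]
tcp_rot: [-179.8, -0.1, 90.0]
wrist_force: [-0.0, -0.3, 0.4]
width: 85.2
grip_force: 0.0
```

apply_moves(
  series=[
    {"dp":[0,0,-0.04],"angular":[0,0,0]},
    {"dp":[0,0,-0.071],"angular":[0,0,0]},
    {"dp":[0,0,-0.071],"angular":[0,0,0]},
    {"dp":[0,0,-0.071],"angular":[0,0,0]},
    {"dp":[0,0,-0.071],"angular":[0,0,0]},
    {"dp":[0,0,-0.071],"angular":[0,0,0]},
    {"dp":[0,0,-0.071],"angular":[0,0,0]},
    {"dp":[0,0,-0.071],"angular":[0,0,0]},
    {"dp":[0,0,-0.071],"angular":[0,0,0]},
    {"dp":[0,0,-0.071],"angular":[0,0,0]},
  ],
)

```text
clock: 41.5
eef_pos: [477.8, -282.5, 179.6]
tcp_rot: [-180.0, -0.0, 90.0]
wrist_force: [-0.2, -0.4, -0.1]
width: 85.4
grip_force: 0.0
```

```bash
python3 - <<'E'
from w import *
im,d,P=snap('wrist','w9'); s=monitor.observe(); print(s['eef_pos'].round(1),s['tcp_rot'].round(2))
disc('w9',lambda H,S,V,C:np.abs(C[...,2]-77)<5,77,(200,440,120,400),46)
E
```

```text
[ 477.8 -282.5  179.7] [-1.7999e+02 -1.0000e-02  9.0000e+01]
w9 circle 477.0 -281.3 d 46.7 (want 46 ) ellipse [ 477.1 -281.5] [44.8 45.8] z med 77.1
```

The bare body is home in the nest, with its rim at 77 mm. On to the weight.

apply_moves(
  series=[
    {"dp":[0.03,-0.003,0],"angular":[0,0,0]},
    {"dp":[0.07,-0.006,0],"angular":[0,0,0]},
    {"dp":[0.11,-0.009,0],"angular":[0,0,0]},
    {"dp":[0.15,-0.012,0],"angular":[0,0,0]},
    {"dp":[0.19,-0.016,0],"angular":[0,0,0]},
    {"dp":[0.23,-0.02,0],"angular":[0,0,0]},
    {"dp":[0.27,-0.023,0],"angular":[0,0,0]},
    {"dp":[0.3056,-0.026,0],"angular":[0,0,0]},
    {"dp":[0.3056,-0.026,0],"angular":[0,0,0]},
    {"dp":[0.3056,-0.026,0],"angular":[0,0,0]},
  ],
)

```text
clock: 42.55
eef_pos: [451.8, 23.5, 180.0]
tcp_rot: [180.0, 0.0, 90.1]
wrist_force: [0.4, -1.0, -0.5]
width: 85.5
grip_force: 0.0
```

```bash
python3 - <<'E'
from w import *
im,d,P=snap('wrist','w10'); s=monitor.observe(); print(s['eef_pos'].round(1),s['tcp_rot'].round(2))
disc('w10',lambda H,S,V,C:(V<75)&(np.abs(C[...,2]-62)<4),62,(200,440,120,400),26)
disc('w10',lambda H,S,V,C:np.abs(C[...,2]-34)<5,34,(200,440,120,400),64)
E
```

```text
[451.9  22.8 179.9] [1.7998e+02 3.0000e-02 9.0030e+01]
w10 circle 450.5 25.3 d 26.1 (want 26 ) ellipse [450.6  25.3] [24.7 25.3] z med 62.3
w10 circle 450.4 24.9 d 64.3 (want 64 ) ellipse [450.7  24.9] [62.3 63.3] z med 34.5
```

View pics/w10.png

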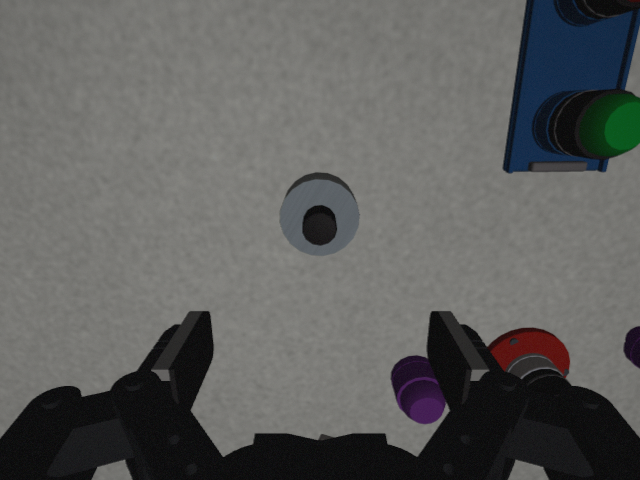

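apply_moves(
  series=[
    {"dp":[0.0004,-0.0005,0.02],"angular":[0,0,0]},
    {"dp":[0.0004,-0.0005,0.045],"angular":[0,0,0]},
    {"dp":[0.0004,-0.0005,0.07],"angular":[0,0,0]},
    {"dp":[0.0004,-0.0005,0.095],"angular":[0,0,0]},
    {"dp":[0.0004,-0.0005,0.12],"angular":[0,0,0]},
    {"dp":[0.0004,-0.0005,0.134],"angular":[0,0,0]},
    {"dp":[0.0004,-0.0005,0.141],"angular":[0,0,0]},
    {"dp":[0.0004,-0.0005,0.1438],"angular":[0,0,0]},
    {"dp":[0.0004,-0.0005,0.1438],"angular":[0,0,0]},
    {"dp":[0.0004,-0.0005,0.1438],"angular":[0,0,0]},
  ],
)

```text
clock: 43.6
eef_pos: [452.2, 23.1, 37.0]
tcp_rot: [179.9, 0.0, 90.0]
wrist_force: [0.5, -0.2, -0.5]
width: 85.8
grip_force: 0.0
```

apply_moves(
  series=[
    {"dp":[0,0,0],"angular":[0,0,0]},
    {"dp":[0,0,0],"angular":[0,0,0]},
    {"dp":[0,0,0],"angular":[0,0,0]},
    {"dp":[0,0,0],"angular":[0,0,0]},
    {"dp":[0,0,0],"angular":[0,0,0]},
    {"dp":[0,0,0],"angular":[0,0,0]},
    {"dp":[0,0,0],"angular":[0,0,0]},
    {"dp":[0,0,0],"angular":[0,0,0]},
    {"dp":[0,0,0],"angular":[0,0,0]},
    {"dp":[0,0,0],"angular":[0,0,0]},
  ],
  fingers=-1,
  newtons=50,
)

```text
clock: 44.6
eef_pos: [451.6, 23.5, 36.4]
tcp_rot: [180.0, -0.0, 90.0]
wrist_force: [-1.4, 0.5, 5.2]
width: 24.4
grip_force: 49.4
```

apply_moves(
  series=[
    {"dp":[0,0,-0.005],"angular":[0,0,0]},
    {"dp":[0,0,-0.015],"angular":[0,0,0]},
    {"dp":[0,0,-0.03],"angular":[0,0,0]},
    {"dp":[0,0,-0.05],"angular":[0,0,0]},
    {"dp":[0,0,-0.075],"angular":[0,0,0]},
    {"dp":[0,0,-0.1],"angular":[0,0,0]},
    {"dp":[0,0,-0.12],"angular":[0,0,0]},
    {"dp":[0,0,-0.13],"angular":[0,0,0]},
    {"dp":[0,0,-0.13],"angular":[0,0,0]},
    {"dp":[0,0,-0.13],"angular":[0,0,0]},
  ],
)

```text
clock: 45.6
eef_pos: [450.7, 23.5, 165.0]
tcp_rot: [-179.9, -0.0, 90.0]
wrist_force: [0.0, 0.1, -4.1]
width: 24.3
grip_force: 49.3
```

```bash
python3 - <<'E'
from h import *
im,d,P=snap('wrist','w11'); im2,d2,P2=snap('scene','s11'); s=monitor.observe(); print(s['eef_pos'].round(1),s['tcp_rot'].round(2),s['wrist_force'].round(1))
T=np.linalg.inv(np.array(P2['pose'])); q=T@np.array([451,23,150,1]); u=int(P2['fx']*q[0]/q[2]+P2['cx']); v=int(P2['fy']*q[1]/q[2]+P2['cy'])
c=cv2.resize(im2[max(v-50,0):v+50,u-60:u+60],(480,400),interpolation=cv2.INTER_CUBIC)
a=cv2.resize(im,(320,240)); o=np.zeros((400,800,3),np.uint8); o[:,:480]=c; o[:240,480:]=a; cv2.imwrite('pics/c11.png',o[:,:,::-1])
E
```

```text
[450.3  23.5 164.3] [-1.7981e+02 -2.0000e-02  9.0000e+01] [-0.1 -0.6 -3.6]
```

View pics/c11.png

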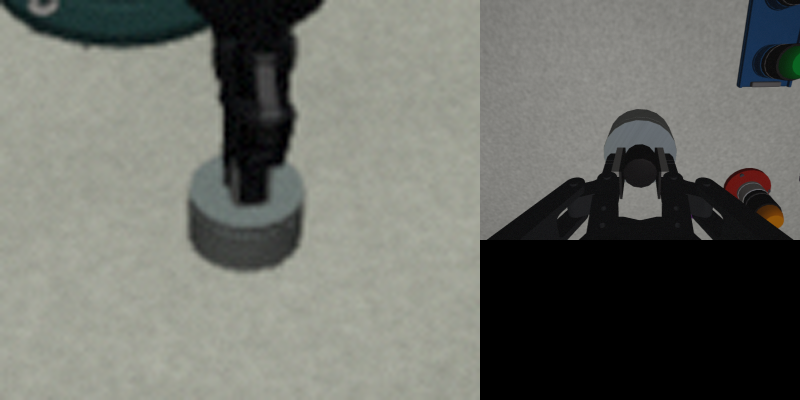

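The weight hangs level in the fingers, gripped by its knob. Carrying it over the amber lamp.

apply_moves(
  series=[
    {"dp":[-0.01,0.013,0],"angular":[0,0,0]},
    {"dp":[-0.025,0.032,0],"angular":[0,0,0]},
    {"dp":[-0.043,0.054,0],"angular":[0,0,0]},
    {"dp":[-0.063,0.08,0],"angular":[0,0,0]},
    {"dp":[-0.083,0.105,0],"angular":[0,0,0]},
    {"dp":[-0.103,0.13,0],"angular":[0,0,0]},
    {"dp":[-0.122,0.154,0],"angular":[0,0,0]},
    {"dp":[-0.14,0.177,0],"angular":[0,0,0]},
    {"dp":[-0.153,0.194,0],"angular":[0,0,0]},
    {"dp":[-0.1629,0.2062,0],"angular":[0,0,0]},
  ],
)

```text
clock: 46.7
eef_pos: [658.6, -141.5, 163.6]
tcp_rot: [-179.9, -0.0, 89.9]
wrist_force: [0.1, 0.6, -2.3]
width: 24.5
grip_force: 49.4
```

apply_moves(
  series=[
    {"dp":[0,0,0],"angular":[0,0,0]},
    {"dp":[0,0,0],"angular":[0,0,0]},
    {"dp":[0,0,0.01],"angular":[0,0,0]},
    {"dp":[0,0,0.02],"angular":[0,0,0]},
    {"dp":[0,0,0.03],"angular":[0,0,0]},
    {"dp":[0,0,0.035],"angular":[0,0,0]},
    {"dp":[0,0,0.038],"angular":[0,0,0]},
    {"dp":[0,0,0.038],"angular":[0,0,0]},
    {"dp":[0,0,0.038],"angular":[0,0,0]},
    {"dp":[0,0,0.038],"angular":[0,0,0]},
  ],
)

```text
clock: 47.7
eef_pos: [657.9, -139.6, 128.8]
tcp_rot: [179.9, 0.0, 90.0]
wrist_force: [-0.6, -0.4, -2.7]
width: 24.2
grip_force: 49.6
```

```bash
python3 - <<'E'
from h import *
im2,d2,P2=snap('scene','s12'); s=monitor.observe(); print(s['eef_pos'].round(1),s['tcp_rot'].round(2),s['wrist_force'].round(1))
T=np.linalg.inv(np.array(P2['pose'])); q=T@np.array([657,-139,75,1]); u=int(P2['fx']*q[0]/q[2]+P2['cx']); v=int(P2['fy']*q[1]/q[2]+P2['cy'])
c=cv2.resize(im2[v-50:v+50,u-60:u+60],(600,500),interpolation=cv2.INTER_CUBIC); cv2.imwrite('pics/c12.png',c[:,:,::-1])
E
```

```text
[ 657.9 -139.6  128.8] [1.7993e+02 2.0000e-02 9.0000e+01] [ 0.1 -0.7 -3.1]
```

View pics/c12.png

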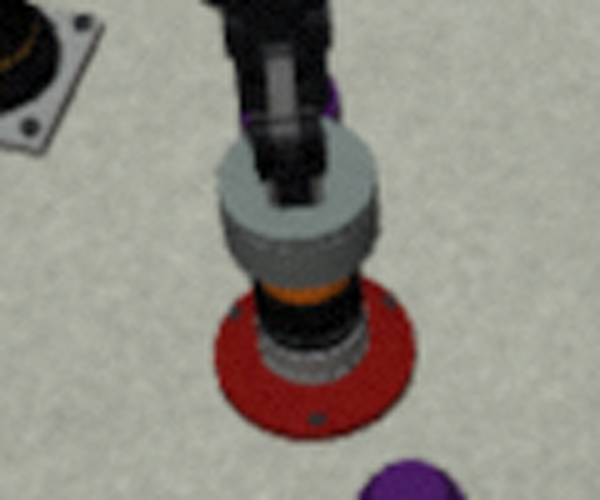

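In the crop the weight at (300,200) is centred over the amber lens at (308,290). Lowering slowly.

apply_moves(
  series=[
    {"dp":[0,0,0.004],"angular":[0,0,0]},
    {"dp":[0,0,0.009],"angular":[0,0,0]},
    {"dp":[0,0,0.014],"angular":[0,0,0]},
    {"dp":[0,0,0.019],"angular":[0,0,0]},
    {"dp":[0,0,0.023],"angular":[0,0,0]},
    {"dp":[0,0,0.027],"angular":[0,0,0]},
    {"dp":[0,0,0.029],"angular":[0,0,0]},
    {"dp":[0,0,0.031],"angular":[0,0,0]},
    {"dp":[0,0,0.032],"angular":[0,0,0]},
    {"dp":[0,0,0.032],"angular":[0,0,0]},
  ],
)

```text
clock: 48.75
eef_pos: [657.5, -139.4, 96.0]
tcp_rot: [180.0, -0.0, 90.0]
wrist_force: [-0.0, 0.7, -2.9]
width: 24.4
grip_force: 49.6
```

apply_moves(
  series=[
    {"dp":[0,0,0.0004],"angular":[0,0,0]},
    {"dp":[0,0,0.0008],"angular":[0,0,0]},
    {"dp":[0,0,0.0012],"angular":[0,0,0]},
    {"dp":[0,0,0.0016],"angular":[0,0,0]},
    {"dp":[0,0,0.002],"angular":[0,0,0]},
    {"dp":[0,0,0.002],"angular":[0,0,0]},
    {"dp":[0,0,0.002],"angular":[0,0,0]},
    {"dp":[0,0,0.002],"angular":[0,0,0]},
    {"dp":[0,0,0.002],"angular":[0,0,0]},
    {"dp":[0,0,0.002],"angular":[0,0,0]},
  ],
)

```text
clock: 49.75
eef_pos: [657.5, -139.4, 94.1]
tcp_rot: [180.0, -0.0, 90.0]
wrist_force: [0.0, 0.0, -3.2]
width: 24.4
grip_force: 49.6
```

apply_moves(
  series=[
    {"dp":[0,0,0.0003],"angular":[0,0,0]},
    {"dp":[0,0,0.0006],"angular":[0,0,0]},
    {"dp":[0,0,0.0009],"angular":[0,0,0]},
    {"dp":[0,0,0.0012],"angular":[0,0,0]},
    {"dp":[0,0,0.0012],"angular":[0,0,0]},
    {"dp":[0,0,0.0012],"angular":[0,0,0]},
    {"dp":[0,0,0.0012],"angular":[0,0,0]},
    {"dp":[0,0,0.0012],"angular":[0,0,0]},
    {"dp":[0,0,0.0012],"angular":[0,0,0]},
    {"dp":[0,0,0.0012],"angular":[0,0,0]},
  ],
)

```text
clock: 50.75
eef_pos: [657.6, -139.5, 93.4]
tcp_rot: [180.0, 0.0, 90.0]
wrist_force: [-3.1, 0.1, 4.9]
width: 24.4
grip_force: 50.2
```

The weight is resting on the lens, at about 8 N. Releasing.

apply_moves(
  series=[
    {"dp":[0,0,0],"angular":[0,0,0]},
    {"dp":[0,0,0],"angular":[0,0,0]},
    {"dp":[0,0,0],"angular":[0,0,0]},
    {"dp":[0,0,0],"angular":[0,0,0]},
    {"dp":[0,0,0],"angular":[0,0,0]},
    {"dp":[0,0,0],"angular":[0,0,0]},
    {"dp":[0,0,0],"angular":[0,0,0]},
    {"dp":[0,0,-0.01],"angular":[0,0,0]},
    {"dp":[0,0,-0.03],"angular":[0,0,0]},
    {"dp":[0,0,-0.06],"angular":[0,0,0]},
  ],
  fingers=1,
)

```text
clock: 51.75
eef_pos: [656.4, -139.1, 151.7]
tcp_rot: [-179.8, -0.1, 90.0]
wrist_force: [0.3, 0.5, -0.7]
width: 85.2
grip_force: 0.0
```

apply_moves(
  series=[
    {"dp":[0,0,-0.04],"angular":[0,0,0]},
    {"dp":[0,0,-0.08],"angular":[0,0,0]},
    {"dp":[0,0,-0.08],"angular":[0,0,0]},
    {"dp":[0,0,-0.08],"angular":[0,0,0]},
    {"dp":[0,0,-0.08],"angular":[0,0,0]},
    {"dp":[0,0,-0.08],"angular":[0,0,0]},
    {"dp":[0,0,-0.08],"angular":[0,0,0]},
    {"dp":[0,0,-0.08],"angular":[0,0,0]},
    {"dp":[0,0,-0.08],"angular":[0,0,0]},
    {"dp":[0,0,-0.08],"angular":[0,0,0]},
  ],
)

```text
clock: 52.75
eef_pos: [657.5, -139.4, 232.6]
tcp_rot: [-180.0, -0.0, 90.0]
wrist_force: [-0.3, 0.4, 1.1]
width: 85.2
grip_force: 0.0
```

```bash
python3 - <<'E'
from w import *
im,d,P=snap('wrist','w13'); s=monitor.observe(); print(s['eef_pos'].round(1))
disc('w13',lambda H,S,V,C:(V<75)&(np.abs(C[...,2]-119)<4),119,(200,440,120,400),26)
disc('w13',lambda H,S,V,C:np.abs(C[...,2]-91)<5,91,(200,440,120,400),64)
C=cloud(d,P); m=(np.abs(C[...,2]-91)<4)&(np.hypot(C[...,0]-657,C[...,1]+138)<28); q=C[m]; A=np.c_[q[:,:2]-q[:,:2].mean(0),np.ones(len(q))]
k=np.linalg.lstsq(A,q[:,2],rcond=None)[0]; print('tilt deg',np.degrees(np.arctan(k[:2])).round(2),'z',k[2].round(2))
im2,d2,P2=snap('scene','s13'); cv2.imwrite('pics/c13.png',cv2.resize(im2[170:340,170:490],(800,425),interpolation=cv2.INTER_CUBIC)[:,:,::-1])
E
```

```text
[ 657.5 -139.5  232.7]
w13 circle 656.8 -137.8 d 26.0 (want 26 ) ellipse [ 657.  -137.8] [24.6 25.3] z med 119.3
w13 circle 656.8 -138.1 d 64.3 (want 64 ) ellipse [ 657.  -138.2] [62.4 63.3] z med 91.5
tilt deg [-0.07 -0.01] z 91.49
```

View pics/c13.png

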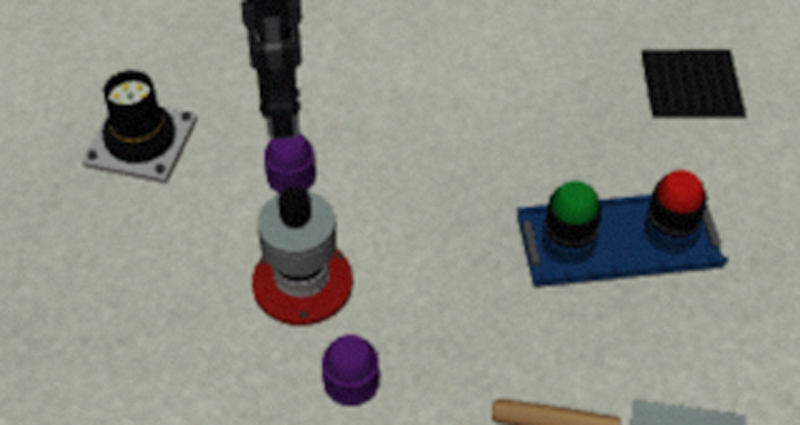

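The picture shows the bare body in the nest at (130,110), the weight level on the amber lamp at (297,235), and red beside green in the carrier at (680,205). Everything is at its seated height, so I'm handing in.

```bash
python3 -c "
from rig import order
print(order.finish_job())"
```

```text
the job is handed in; nothing more can be done
None
```

I handed the job in at about 53 s of the 120 s allowed; no verdict came back. In the final camera checks, red was in the carrier beside green, the bare body in the nest and amber in the stand, all at seated height. The weight was level and centred on the amber lens, and green and the cartridge were left alone.

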